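# Sweep rejected biscuits under the guard bar into the reject tray

## Task

Pick up the scraper block from its rubber mat by its handle and use it to sweep all four rejected biscuits along the raised sorting deck, under the guard bar and off the end into the reject tray, never letting the gripper itself touch a biscuit. Then lay the scraper back flat in the middle of its mat without dropping it, and leave everything else on the bench where it stands.

Things in the scene. Friction and masses are not known exactly. Their poses are not given: they have to be found in the camera images.
- deck: Raised metal sorting deck, fixed; origin on the bench under its centre. Flat top 90 mm above the bench, 300 mm long (y -150 to +150), 150 mm wide between side rails (6 mm thick, 20 mm above the top). Both ends open: discharge end at y = -150, over the tray; feed end at y = +150. The biscuits lie between y = -105 and +40; from y = +45 to the feed end it is clear for setting down the scraper
- guard (a point): middle of the guard bar, 51 mm above the deck top, deck axes. The bar crosses the deck near its discharge end (deck y -125 to -115); underside 45 mm, top 57 mm above the deck top; its two posts stand just outside the rails (x +-81 to +-93)
- deck_edge (a point): middle of the discharge edge, on the deck top; deck axes
- reject_tray: Cream open plastic tray, fixed, its edge tucked under the deck's discharge end: 200 (x) by 180 (y) by 50 mm high, walls 4 mm; origin at the centre of its underside on the bench, same yaw as the deck
- mat: Black square rubber mat, fixed, 170 by 170 mm, 4 mm thick, on the bench: the scraper's home; origin at the centre of its underside
- scraper: Scraper block, 250 g: white square plate 130 x 130 x 12 mm, in its middle a grey upright handle, 26 (x) by 44 mm (y), top 62 mm above the underside; origin at the centre of the underside. Grip it across the 26 mm (closing along x) and sweep along its y, either way: the plate reaches 65 mm ahead of the handle's middle and passes under the guard bar; the handle (22 mm ahead) and the gripper do not
- round0: Round hard biscuit, 62 mm diameter, 14 mm thick, 30 g, lying flat on the deck; origin at the centre of its underside
- round1: Round hard biscuit, 62 mm diameter, 14 mm thick, 30 g, lying flat on the deck; origin at the centre of its underside
- finger0: Finger biscuit, 62 (x) by 24 by 16 mm, 25 g, lying flat on the deck; origin at the centre of its underside
- finger1: Finger biscuit, 62 (x) by 24 by 16 mm, 25 g, lying flat on the deck; origin at the centre of its underside
- scale: Bystander: white bench scale, 190 by 150 by 32 mm; origin centre of underside. The mat, the scale and the scoop share three places between the robot and the deck, in any order
- scoop: Bystander: small steel hand scoop with a black handle, 170 mm long, 40 mm high; origin on its underside, handle towards its -x
- jar: Bystander: clear lidded jar, 90 mm diameter, 130 mm tall, right of the tray; origin centre of underside
- bottle: Bystander: white bottle, 68 mm diameter, 190 mm tall, left of the deck; origin centre of underside

How it is judged:
By the outcome, as a careful person would: the job done as asked, in the order asked, and still so for the second after the job is handed in, with the robot touching nothing.
It also fails if it takes over 62 s, if anything falls off the work surface, if the arm or the gripper's body presses on something with over 40 N, if the wrist force passes 120 N, or if a joint passes its speed limit or range.

## Robot

A 6-joint arm with a two-finger parallel gripper is mounted at the origin on the work surface. World frame = base frame: x ahead of the robot, y to its left, z up, the work surface at z = 0. Lengths are in m, angles in rad, forces in N, time in s.
With the tool pointing down it reaches from about 0.35 to 0.85 m from the base axis. Payload 8.1 kg.
Tool frame: the origin (TCP) lies on the centre line of the jaws, within the pads' length; the fingertips stand 17 mm ahead of it and the grasp point (between the pads) lies 2 mm behind it; z points along the fingers, y is the line along which they close (so a half turn about z gives the same grasp; the last joint's range is limited). The gripper opens to 93 mm and grips with 3 to 60 N. Pads are 15 mm wide; open, the fingers measure 128 mm over their backs; the gripper's body (75 mm by 188 mm) begins 65 mm behind the grasp point.
Start: joints at [1.076, 0.13, 1.488, -0, 1.523, -0.085], TCP at [0.239, 0.55, 0.236] pointing down, gripper open.
Joint ranges: [-2.96, 2.96], [-0.89, 2.26], [0.02, 2.5], [-1.34, 4.48], [0, 2.73], [-2.66, 2.66]. Speed limits (rad/s): [2.39, 2.39, 2.79, 3.14, 3.14, 3.14].

## Interface

Orientations are given as a rotation vector (axis times angle).
In Python, from plant import telemetry, viewer, order gives the robot as it stands.
- The arm moves only by the tool send_rows, never from a script. Its argument "plan" is a list that holds one entry, the list of rows, each a list of 5 numbers: the closure, from -1 (fully open) to 1 (shut), then the shift along the world's x, y, z normalised to -1 to 1, where 1 is 0.2 m, then the turn about the world's z normalised to -1 to 1, where 1 is 60 degrees. A call has 1 to 20 rows; each row is the pose to reach, as a shift and turn from the pose commanded when the call began; what a row does not reach only later rows make up. A row lasts 1/12 s, in which the tool goes at most 41.7 mm and 7.16 degrees, less where a joint would pass 70% of its speed; a pose out of reach is approached as far as the arm can. A call with a number of a shift or a turn outside -1 to 1 is refused whole. A call with a gripper value outside its range is refused whole. The fingers move at their own pace and stop on an object; "force" is the grip in N (left out, the last holds). Time passes only in rows, so rows that repeat a pose let the fingers close. It gives the time, the measured TCP pose, the force, the opening and the grip force at its end, in the units of the state.
- telemetry.read_state(): the state, without advancing time (a new reading comes with each control period).
- viewer.read_camera(name): name is "scene" or "top"; returns (picture, depth): 384x512x3 uint8, blue, green, red; 384x512 float32, m along the optical axis (not along the pixel's ray), 0 where there is no reading.
- viewer.calibration(name): a dict with "camera_matrix" (3x3 intrinsics, pixels), "extrinsics" (4x4, takes a point from camera to world coordinates). Camera axes: x right, y up, looking along -z (the intrinsics and any distortion apply to the point x, -y, -z); pixel columns grow to the right and rows downward; lengths in m; the calibration is good to about 2 mm. A picture is of the moment at which its call begins. calibration takes no time and is no camera call.
- order.close_job(): hands the job in; it is judged then, once.
The state is a dict: "t": time; "q": joint angles; "dq": joint speeds; "joint_torque": joint torques, N m; "tool_pos": TCP position; "orientation": TCP orientation; "force": force on the tool from outside, world axes, zero at the start; "wrist_torque": the same for the moment, N m; "opening": finger opening in m; "gripper_force": force on a finger pad.
Only numpy, scipy, OpenCV 4.12 (cv2) and the standard library are available. Lean on these libraries where they do the work, as an engineer would, in place of code of your own. Each camera call takes 0.05 s, during which the arm holds its last target. There are 200 camera calls.

## Working session

There is one attempt and no reset: what is moved stays moved. The work goes in short steps, Python scripts to look and compute and a tool call to move; the robot and the scene stay as the last step left them, time stands still between calls to the robot, and variables do not carry over. Pictures are saved under pics/ and viewed, at most 10 in all, crops included, and the job is handed in when it is done.

Besides the shell and the picture viewer there is one more tool, called after ">>>" as a command line: name --argument value ..., lists and objects as JSON in quotes. send_rows: Moves the arm, as the interface text tells. Scaled input: -1 to 1 covers 0.2 m each way for a shift and 60 degrees each way for a turn. Its arguments: {"type":"object","properties":{"plan":{"type":"array"},"force":{"type":"number"}},"required":["plan"]}

```bash
mkdir -p pics
cat > h.py <<'E'
import numpy as np, cv2
from plant import telemetry, viewer, order
def cam(n):
    p,d=viewer.read_camera(n); c=viewer.calibration(n); return p,d,np.array(c["camera_matrix"]),np.array(c["extrinsics"]),c
def ray(K,E,uv):
    u,v=uv; d=np.array([(u-K[0,2])/K[0,0],-(v-K[1,2])/K[1,1],-1.]); return E[:3,3],E[:3,:3]@d
def onz(K,E,uv,z):
    o,d=ray(K,E,uv); return o+d*(z-o[2])/d[2]
def cloud(d,K,E):
    v,u=np.mgrid[:d.shape[0],:d.shape[1]]
    P=np.stack([(u-K[0,2])/K[0,0]*d,-(v-K[1,2])/K[1,1]*d,-d],-1); return P@E[:3,:3].T+E[:3,3]
E
python3 - <<'E'
from h import *
for n in("top","scene"):
    p,d,K,E,c=cam(n); cv2.imwrite(f"pics/{n}0.png",p); print(n,K.tolist(),E.round(3).tolist(),[k for k in c]); np.save(f"pics/{n}0.npy",d)
s=telemetry.read_state(); print(s)
E
```

```text
top [[464.0065432931692, 0.0, 261.3980547957666], [0.0, 464.0065432931692, 195.9376450888601], [0.0, 0.0, 1.0]] [[0.01, 0.984, -0.176, 0.303], [-1.0, 0.009, -0.008, -0.012], [-0.006, 0.176, 0.984, 1.389], [0.0, 0.0, 0.0, 1.0]] ['camera_matrix', 'extrinsics']
scene [[358.07725558462647, 0.0, 254.4044337185084], [0.0, 358.07725558462647, 192.77945264356424], [0.0, 0.0, 1.0]] [[0.806, -0.438, 0.399, 1.051], [0.592, 0.575, -0.565, -0.695], [0.019, 0.691, 0.722, 1.01], [0.0, 0.0, 0.0, 1.0]] ['camera_matrix', 'extrinsics']
{'t': 0.1, 'q': array([ 1.07562054e+00,  1.31051183e-01,  1.48916813e+00, -7.60881637e-06,
        1.52301246e+00, -8.53851745e-02]), 'dq': array([ 2.74404546e-04, -2.54280896e-03, -4.03089870e-04,  1.39616751e-03,
       -2.31689709e-05, -9.77421140e-04]), 'joint_torque': array([ 1.21732290e-03, -5.61340070e+01, -4.93096590e+01,  7.70833762e-02,
        2.90243339e-02, -1.15585640e-04]), 'tool_pos': array([0.23879195, 0.54990378, 0.23471415]), 'orientation': array([-6.39108339e-01, -3.07542469e+00,  2.47007073e-03]), 'force': array([ 0.25820981,  0.7326427 , -0.18618483]), 'wrist_torque': array([0.01341579, 0.03593365, 0.01612083]), 'gripper_force': 0.0, 'opening': 0.09319011377885632}
```

View pics/top0.png

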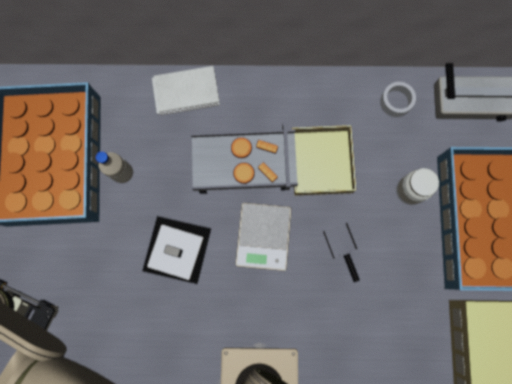

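View pics/scene0.png

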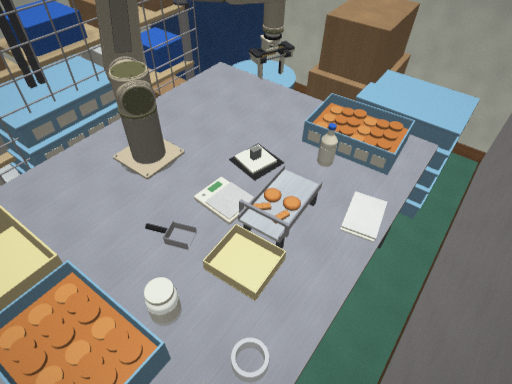

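The top view shows the scraper on the mat at about (178,250), its handle at (173,251). The deck spans columns 192–297 and rows 132–190, with the guard near column 288 and the tray to its right. The biscuits are at (241,147), (243,173), (267,146) and (267,172). The scale is at (264,237) and the bottle at (110,165).

```bash
cat > m.py <<'E'
from h import *
def rect(mask,K,E,z,name):
    cs,_=cv2.findContours(mask.astype(np.uint8),cv2.RETR_EXTERNAL,cv2.CHAIN_APPROX_NONE)
    for c in cs:
        if cv2.contourArea(c)<40: continue
        P=np.array([onz(K,E,p[0],z)[:2] for p in c],np.float32)
        (x,y),(w,h),a=cv2.minAreaRect(P*1000)
        print(name,"c",round(x,1),round(y,1),"size",round(w,1),round(h,1),"ang",round(a,1),"area",cv2.contourArea(c))
def box(shape,r):
    m=np.zeros(shape,bool); m[r[1]:r[3],r[0]:r[2]]=1; return m
E
python3 - <<'E'
from m import *
p=cv2.imread("pics/top0.png"); d=np.load("pics/top0.npy"); c=viewer.calibration("top"); K=np.array(c["camera_matrix"]);E=np.array(c["extrinsics"])
W=cloud(d,K,E); hsv=cv2.cvtColor(p,cv2.COLOR_BGR2HSV); H,S,V=hsv[...,0],hsv[...,1],hsv[...,2]; Z=W[...,2]
sh=d.shape
b=box(sh,(135,205,222,292))
rect(b&(V>200)&(S<40),K,E,.016,"plate")
rect(b&(Z>.045),K,E,.066,"handle"); print("handle z",np.percentile(Z[b],[50,99,100]), W[b&(Z>.055)].mean(0))
rect(b&(V<60),K,E,.004,"mat")
D=box(sh,(185,120,300,198))
rect(D&(H<25)&(S>110),K,E,.105,"bisc")
m=D&(Z>.083)&(Z<.096); print("deck z",np.median(Z[m]))
rect(D&(Z>.08),K,E,.11,"deckall")
m=D&(Z>.135); print("bar",m.sum(), W[m].mean(0), W[m].min(0),W[m].max(0))
Tm=box(sh,(290,120,365,200)); 
rect(Tm&(Z>.03)&(Z<.07),K,E,.05,"tray")
print("rail",Z[D].max(), [np.round(W[160,u],3).tolist() for u in(196,200,220,280)])
print([np.round(W[v,215],3).tolist() for v in range(126,196,3)])
big=cv2.resize(p[115:295,130:370],None,fx=3.3,fy=3.3,interpolation=cv2.INTER_CUBIC); cv2.imwrite("pics/crop0.png",big)
E
```

```text
plate c 380.6 251.9 size 119.3 118.7 ang 73.5 area 1559.5
handle c 381.4 249.8 size 46.3 25.7 ang 73.6 area 128.0
handle z [1.35440979e-03 6.57359530e-02 1.38929581e+00] [0.36954663 0.20979777 0.26992945]
mat c 388.1 249.3 size 165.5 166.7 ang 77.6 area 782.5
bisc c 602.5 -19.2 size 55.1 18.3 ang 44.8 area 119.0
bisc c 600.5 48.9 size 55.3 54.0 ang 0.8 area 283.5
bisc c 678.2 -16.4 size 57.5 20.6 ang 71.5 area 117.0
bisc c 673.9 57.3 size 56.4 51.7 ang 0.8 area 275.0
deck z 0.08898290098227846
deckall c 646.0 49.4 size 200.2 296.4 ang 3.1 area 5832.0
bar 289 [ 0.60882095 -0.06444958  0.27499807] [ 0.30346999 -0.08103763  0.1352078 ] [ 0.74083649 -0.01246843  1.38929581]
tray c 658.0 -185.1 size 203.5 179.1 ang 2.8 area 305.0
rail 1.389295814404643 [[0.641, 0.188, 0.086], [0.639, 0.175, 0.094], [0.641, 0.118, 0.089], [0.643, -0.055, 0.085]]
[[0.774, 0.146, -0.002], [0.763, 0.145, 0.001], [0.717, 0.132, 0.113], [0.714, 0.134, 0.094], [0.707, 0.135, 0.086], [0.699, 0.135, 0.082], [0.688, 0.134, 0.088], [0.68, 0.134, 0.085], [0.67, 0.133, 0.091], [0.661, 0.133, 0.089], [0.653, 0.133, 0.085], [0.643, 0.132, 0.092], [0.635, 0.133, 0.087], [0.627, 0.133, 0.082], [0.616, 0.132, 0.091], [0.609, 0.132, 0.086], [0.599, 0.132, 0.087], [0.59, 0.131, 0.089], [0.582, 0.131, 0.086], [0.573, 0.131, 0.089], [0.559, 0.128, 0.114], [0.556, 0.131, 0.086], [0.563, 0.14, 0.0], [0.555, 0.14, -0.005]]
```

View pics/crop0.png

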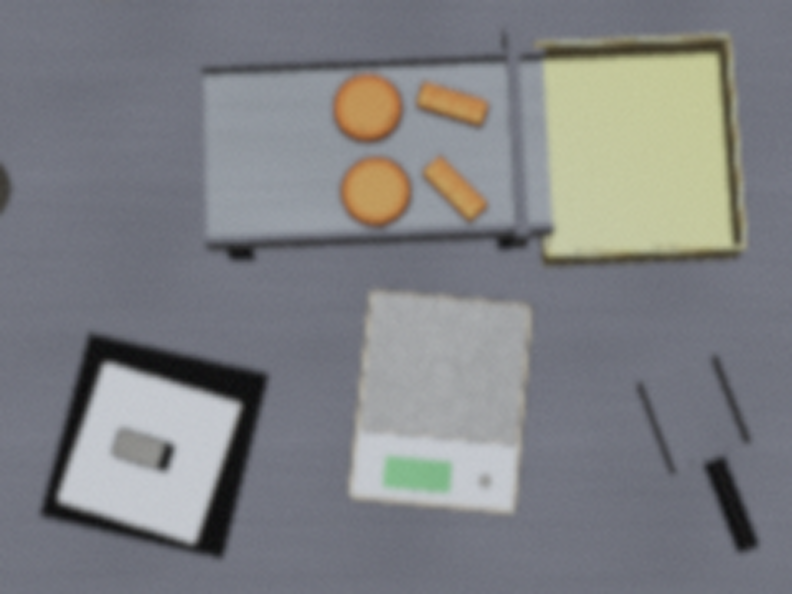

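```bash
cat >> m.py <<'E'
def up(p,r,f=6):
    a=cv2.resize(p[r[1]:r[3],r[0]:r[2]],None,fx=f,fy=f,interpolation=cv2.INTER_CUBIC); return a,(lambda c:(c+.5)/f-.5+np.array([r[0],r[1]]))
def fitrect(mask,tf,K,E,z,name):
    cs,_=cv2.findContours(mask.astype(np.uint8),cv2.RETR_EXTERNAL,cv2.CHAIN_APPROX_NONE); c=max(cs,key=cv2.contourArea)
    P=np.array([onz(K,E,q,z)[:2] for q in tf(c[:,0,:].astype(float))],np.float32)*1000
    (x,y),(w,h),a=cv2.minAreaRect(P); M=cv2.moments(P.reshape(-1,1,2)); cc=(M['m10']/M['m00'],M['m01']/M['m00'])
    print(name,"rect c",round(x,1),round(y,1),"size",round(w,1),round(h,1),"ang",round(a,1),"centroid",np.round(cc,1)); return P
E
python3 - <<'E'
from m import *
for n,rp,rm in(("top",(150,220,208,283),(138,210,216,290)),("scene",(232,140,282,180),(226,138,288,184))):
    p=cv2.imread(f"pics/{n}0.png"); c=viewer.calibration(n); K=np.array(c["camera_matrix"]);E=np.array(c["extrinsics"])
    a,tf=up(p,rp); g=cv2.cvtColor(a,cv2.COLOR_BGR2GRAY)
    fitrect(g>125,tf,K,E,.016,n+" plate")
    a,tf=up(p,rm); g=cv2.cvtColor(a,cv2.COLOR_BGR2GRAY); print(np.percentile(g,[2,30,60,98]))
    fitrect(cv2.morphologyEx((g<60).astype(np.uint8),cv2.MORPH_CLOSE,np.ones((5,5))),tf,K,E,.004,n+" mat")
p=cv2.imread("pics/top0.png"); d=np.load("pics/top0.npy"); c=viewer.calibration("top"); K=np.array(c["camera_matrix"]);E=np.array(c["extrinsics"])
W=cloud(d,K,E);Z=W[...,2]
g=cv2.cvtColor(p,cv2.COLOR_BGR2GRAY)
print("col215 top",g[124:142,215].tolist()," bot",g[180:196,215].tolist()); print("zz",Z[124:142,215].round(3).tolist(),Z[180:196,215].round(3).tolist())
print("row160 L",g[160,186:200].tolist(), "R",g[160,280:302].tolist())
hi,lo=[],[]
for u in range(198,278,2):
    r=[v for v in range(124,142) if .05<Z[v,u]<.15]; hi.append(onz(K,E,(u,r[0]-.5),.11)[:2])
    r=[v for v in range(178,196) if .1<Z[v,u]<.15]
    if r: lo.append(onz(K,E,(u,r[-1]+.5),.11)[:2])
for A in(hi,lo):
    A=np.array(A); k=np.polyfit(A[:,1],A[:,0],1); print("rail outer: x at y=.05",np.polyval(k,.05),"slope deg",-np.degrees(np.arctan(k[0])),len(A),np.std(A[:,0]-np.polyval(k,A[:,1])))
L=[];R=[]
for v in range(140,182,2):
    r=[u for u in range(184,200) if Z[v,u]>.05]; L.append(onz(K,E,(r[0]-.5,v),.09)[:2])
    r=[u for u in range(285,306) if .08>Z[v,u]]; R.append(onz(K,E,(r[0]-.5,v),.09)[:2])
for A in(L,R):
    A=np.array(A); k=np.polyfit(A[:,0],A[:,1],1); print("end: y at x=.64",np.polyval(k,.64),"slope",np.degrees(np.arctan(k[0])),np.std(A[:,1]-np.polyval(k,A[:,0])))
E
```

```text
top plate rect c 380.6 251.9 size 131.3 130.9 ang 73.5 centroid [380.8 251.1]
[ 16. 112. 117. 200.]
top mat rect c 388.0 249.0 size 167.9 167.5 ang 77.6 centroid [402.7 238.2]
scene plate rect c 380.7 268.5 size 223.5 216.2 ang 37.7 centroid [363.3 284.7]
[ 41. 161. 165. 237.]
scene mat rect c 390.1 248.1 size 165.4 165.9 ang 77.3 centroid [419.  214.6]
col215 top [117, 118, 119, 118, 119, 119, 118, 117, 115, 107, 89, 76, 97, 126, 145, 147, 148, 149]  bot [157, 159, 157, 158, 155, 141, 124, 95, 75, 73, 97, 111, 115, 116, 117, 119]
zz [-0.003, -0.003, -0.002, -0.003, -0.002, 0.001, -0.004, 0.001, 0.113, 0.112, 0.108, 0.094, 0.084, 0.088, 0.086, 0.088, 0.084, 0.082] [0.086, 0.087, 0.089, 0.089, 0.088, 0.109, 0.114, 0.113, 0.095, 0.086, 0.002, 0.0, 0.0, -0.005, 0.001, -0.005]
row160 L [114, 115, 115, 116, 116, 123, 135, 147, 150, 153, 152, 151, 150, 150] R [152, 155, 153, 150, 138, 118, 113, 118, 129, 144, 151, 152, 152, 153, 154, 164, 179, 190, 193, 197, 194, 195]
rail outer: x at y=.05 0.7229240978735455 slope deg 2.8908414179396726 40 0.000850996456414808
rail outer: x at y=.05 0.5593015276390945 slope deg 2.985223353744935 40 0.0010414678683943854
end: y at x=.64 0.19969883878451053 slope 3.7409099614975125 0.002276936541758036
end: y at x=.64 -0.10071341829751813 slope 2.7561492733015034 0.0008367314579338312
```

>>> send_rows --plan '[[[-1, 0.05, -0.1, 0, -0.08], [-1, 0.12, -0.25, 0, -0.18], [-1, 0.19, -0.4, 0, -0.28], [-1, 0.26, -0.55, 0, -0.38], [-1, 0.31, -0.67, 0, -0.5], [-1, 0.35, -0.73, 0, -0.6], [-1, 0.35, -0.75, 0, -0.7], [-1, 0.35, -0.75, 0, -0.7]]]' --force 30

```text
t: 0.77
tool_pos: [0.3095, 0.3991, 0.2354]
orientation: [1.708, 2.637, -0.001]
force: [-0.1, 0.5, 0.5]
opening: 0.0932
gripper_force: 0.0
```

>>> send_rows --plan '[[[-1, 0.05, -0.1, 0, -0.08], [-1, 0.12, -0.25, 0, -0.18], [-1, 0.19, -0.4, 0, -0.28], [-1, 0.26, -0.55, 0, -0.38], [-1, 0.31, -0.67, 0, -0.5], [-1, 0.355, -0.735, -0.1, -0.6], [-1, 0.357, -0.74, -0.25, -0.68], [-1, 0.357, -0.74, -0.4, -0.68], [-1, 0.357, -0.74, -0.5, -0.68], [-1, 0.357, -0.74, -0.5, -0.68]]]'

```text
t: 1.6
tool_pos: [0.3772, 0.251, 0.1305]
orientation: [-2.509, -1.888, 0.013]
force: [-1.6, -1.3, 0.2]
opening: 0.0931
gripper_force: 0.0
```

Run:
```python
from h import *
s=telemetry.read_state(); print(s['t'],s['tool_pos'],s['orientation'],s['q'])
p,*_=cam("scene"); cv2.imwrite("pics/s1.png",cv2.resize(p[60:240,180:340],None,fx=3.3,fy=3.3,interpolation=cv2.INTER_CUBIC))
```

```text
1.6 [0.37720876 0.25100921 0.13046958] [-2.50888585 -1.88804587  0.01321576] [ 4.73776119e-01 -1.91623956e-01  1.99888781e+00  1.69742359e-04
  1.34290031e+00  7.54279399e-01]
```

View pics/s1.png

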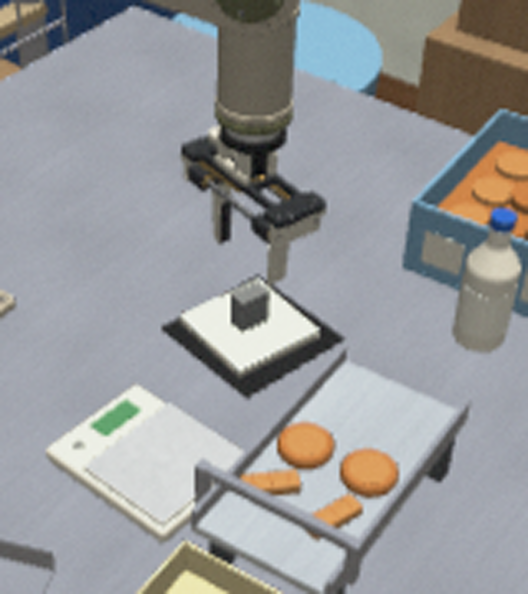

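The gripper stands over the handle, in the crop at about (250,300), with its fingers straddling the 26 mm side. I'll descend and grip.

>>> send_rows --plan '[[[-1, 0, 0, -0.08, 0], [-1, 0, 0, -0.18, 0], [-1, 0, 0, -0.28, 0], [-1, 0, 0, -0.36, 0], [-1, 0, 0, -0.42, 0], [-1, 0, 0, -0.45, 0], [-1, 0, 0, -0.45, 0], [-1, 0, 0, -0.45, 0], [-1, 0, 0, -0.45, 0]]]'

```text
t: 2.4
tool_pos: [0.3815, 0.2531, 0.0473]
orientation: [2.513, 1.885, 0.004]
force: [-0.4, 0.2, -0.1]
opening: 0.0929
gripper_force: 0.0
```

>>> send_rows --plan '[[[0.2, 0, 0, 0, 0], [0.6, 0, 0, 0, 0], [1, 0, 0, 0, 0], [1, 0, 0, 0, 0], [1, 0, 0, 0, 0], [1, 0, 0, 0, 0], [1, 0, 0, 0, 0], [1, 0, 0, 0, 0], [1, 0, 0, 0, 0], [1, 0, 0, 0, 0], [1, 0, 0, 0, 0], [1, 0, 0, 0, 0]]]' --force 40

```text
t: 3.4
tool_pos: [0.3804, 0.2523, 0.0456]
orientation: [-2.514, -1.885, 0.0]
force: [0.4, 0.5, 0.1]
opening: 0.0253
gripper_force: 40.0
```

>>> send_rows --plan '[[[1, 0, 0, 0.03, 0], [1, 0, 0, 0.1, 0], [1, 0, 0, 0.2, 0], [1, 0, 0, 0.32, 0], [1, 0, 0, 0.45, 0], [1, 0, 0, 0.58, 0], [1, 0, 0, 0.7, 0], [1, 0.05, -0.02, 0.8, 0.02], [1, 0.14, -0.05, 0.84, 0.06], [1, 0.26, -0.09, 0.85, 0.11], [1, 0.38, -0.13, 0.85, 0.16], [1, 0.5, -0.17, 0.85, 0.21], [1, 0.6, -0.2, 0.85, 0.26], [1, 0.67, -0.22, 0.85, 0.3], [1, 0.7, -0.22, 0.85, 0.32], [1, 0.7, -0.22, 0.85, 0.32], [1, 0.7, -0.22, 0.85, 0.32], [1, 0.7, -0.22, 0.85, 0.32]]]'

```text
t: 4.9
tool_pos: [0.5195, 0.2088, 0.2156]
orientation: [-2.164, -2.276, 0.001]
force: [0.6, -0.7, -1.6]
opening: 0.0255
gripper_force: 40.0
```

>>> send_rows --plan '[[[1, 0.04, -0.01, 0, 0], [1, 0.12, -0.04, 0, 0], [1, 0.22, -0.08, 0, 0], [1, 0.32, -0.11, 0, 0], [1, 0.42, -0.145, 0, 0], [1, 0.5, -0.17, 0, 0], [1, 0.56, -0.19, 0, 0], [1, 0.578, -0.198, 0, 0], [1, 0.578, -0.198, 0, 0], [1, 0.578, -0.198, -0.05, 0], [1, 0.578, -0.198, -0.12, 0], [1, 0.578, -0.198, -0.2, 0], [1, 0.578, -0.198, -0.27, 0], [1, 0.578, -0.198, -0.3, 0], [1, 0.578, -0.198, -0.3, 0], [1, 0.578, -0.198, -0.3, 0], [1, 0.578, -0.198, -0.3, 0]]]'

```text
t: 6.32
tool_pos: [0.6365, 0.1689, 0.1566]
orientation: [2.163, 2.277, 0.002]
force: [0.1, 0.1, -1.5]
opening: 0.0257
gripper_force: 40.0
```

Run:
```python
from h import *
p,*_=cam("scene"); q,*_=cam("top")
a=cv2.resize(p[120:250,210:340],(560,560),interpolation=cv2.INTER_CUBIC); cv2.imwrite("pics/s2.png",a)
```

```text
(no output)
```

View pics/s2.png

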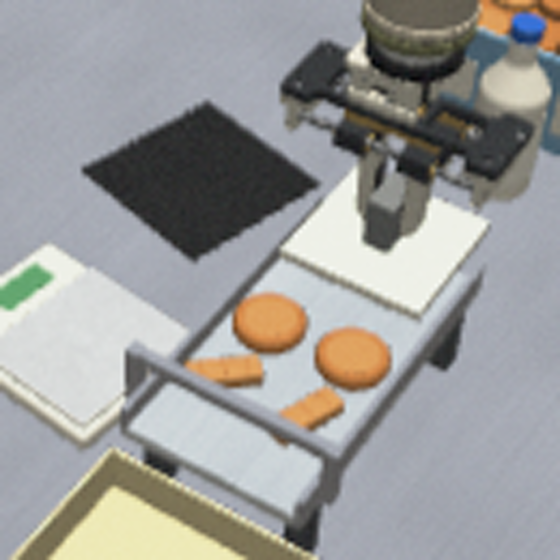

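The scraper is held level over the feed end at about (385,240), clear of both rails and the biscuits. I'll lower it to the deck top.

>>> send_rows --plan '[[[1, 0, 0, -0.02, 0], [1, 0, 0, -0.04, 0], [1, 0, 0, -0.06, 0], [1, 0, 0, -0.08, 0], [1, 0, 0, -0.095, 0], [1, 0, 0, -0.105, 0], [1, 0, 0, -0.115, 0], [1, 0, 0, -0.115, 0], [1, 0, 0, -0.115, 0], [1, 0, 0, -0.115, 0]]]'

```text
t: 7.25
tool_pos: [0.6362, 0.1688, 0.1329]
orientation: [2.164, 2.277, 0.001]
force: [-0.4, -0.7, -1.6]
opening: 0.026
gripper_force: 40.0
```

Run:
```python
from m import *
s=telemetry.read_state(); print(s['t'],s['tool_pos'],s['force'],s['orientation'])
for n,rm in(("top",(138,210,216,290)),("scene",(222,134,288,184))):
    p,d,K,E,_=cam(n); a,tf=up(p,rm); g=cv2.cvtColor(a,cv2.COLOR_BGR2GRAY)
    P=fitrect(g<70,tf,K,E,.004,n+" mat")
    # plate front edge on deck
    if n=="top":
        a,tf=up(p,(185,120,300,198)); hs=cv2.cvtColor(a,cv2.COLOR_BGR2HSV)
        fitrect((hs[...,2]>185)&(hs[...,1]<25),tf,K,E,.102,"plate")
```

```text
7.25 [0.63620253 0.1687671  0.1328812 ] [-0.42508197 -0.72786046 -1.60348325] [2.16395473e+00 2.27718620e+00 5.09320346e-04]
top mat rect c 388.9 321.3 size 30.8 139.8 ang 79.5 centroid [373.2 327.5]
plate rect c 640.1 114.7 size 125.8 24.1 ang 6.5 centroid [649.4 115.6]
scene mat rect c 389.8 248.2 size 166.3 167.4 ang 77.4 centroid [389.9 247.8]
```

>>> send_rows --plan '[[[1, 0.001, -0.02, 0, 0], [1, 0.003, -0.06, 0, 0], [1, 0.005, -0.11, 0, 0], [1, 0.007, -0.16, 0, 0], [1, 0.01, -0.21, 0, 0], [1, 0.012, -0.26, 0, 0], [1, 0.014, -0.31, 0, 0], [1, 0.016, -0.36, 0, 0], [1, 0.018, -0.41, 0, 0], [1, 0.02, -0.46, 0, 0], [1, 0.023, -0.51, 0, 0], [1, 0.025, -0.56, 0, 0], [1, 0.027, -0.61, 0, 0], [1, 0.03, -0.66, 0, 0], [1, 0.032, -0.71, 0, 0], [1, 0.034, -0.75, 0, 0], [1, 0.036, -0.78, 0, 0], [1, 0.036, -0.8, 0, 0], [1, 0.036, -0.8, 0, 0], [1, 0.036, -0.8, 0, 0]]]'

```text
t: 9.02
tool_pos: [0.6432, 0.0086, 0.1325]
orientation: [-2.164, -2.277, 0.0]
force: [-0.1, 0.7, -2.3]
opening: 0.0256
gripper_force: 40.0
```

Run:
```python
from h import *
s=telemetry.read_state(); print(s['tool_pos'],s['force'],s['orientation'])
p,*_=cam("scene")
a=cv2.resize(p[140:310,180:350],(560,560),interpolation=cv2.INTER_CUBIC); cv2.imwrite("pics/s3.png",a)
```

```text
[0.64316863 0.00859738 0.13251425] [-0.06055938  0.67161168 -2.28605053] [-2.16439866e+00 -2.27685496e+00  2.36246078e-04]
```

View pics/s3.png

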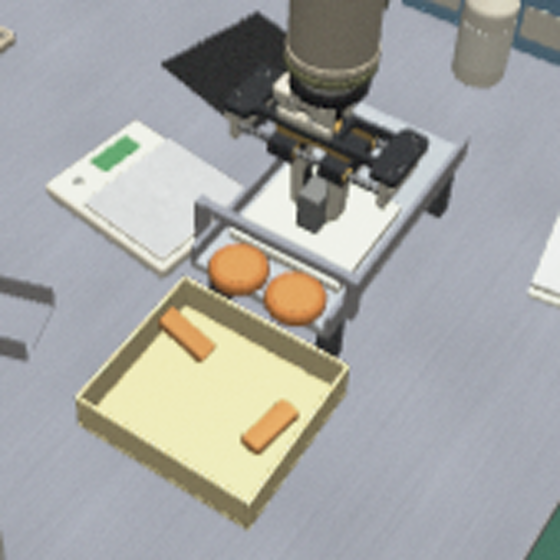

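Both finger biscuits lie in the tray at (187,335) and (270,428). The rounds are at the edge, (238,268) and (296,297), past the bar, so about 48 mm of the sweep remains.

>>> send_rows --plan '[[[1, 0.002, -0.02, 0, 0], [1, 0.003, -0.05, 0, 0], [1, 0.005, -0.08, 0, 0], [1, 0.006, -0.11, 0, 0], [1, 0.008, -0.14, 0, 0], [1, 0.009, -0.17, 0, 0], [1, 0.01, -0.195, 0, 0], [1, 0.011, -0.215, 0, 0], [1, 0.012, -0.23, 0, 0], [1, 0.012, -0.235, 0, 0], [1, 0.012, -0.235, 0, 0], [1, 0.012, -0.235, 0, 0], [1, 0.012, -0.235, 0, 0], [1, 0.012, -0.235, 0, 0]]]'

```text
t: 10.23
tool_pos: [0.6456, -0.038, 0.1326]
orientation: [-2.164, -2.278, -0.0]
force: [-0.5, -0.8, -2.3]
opening: 0.0256
gripper_force: 40.0
```

Run:
```python
from h import *
s=telemetry.read_state(); print(s['tool_pos'],s['force'],s['orientation'])
p,*_=cam("scene")
a=cv2.resize(p[140:310,180:350],(560,560),interpolation=cv2.INTER_CUBIC); cv2.imwrite("pics/s4.png",a)
```

```text
[ 0.64562123 -0.03796449  0.13261581] [-0.52161638 -0.81092532 -2.25892889] [-2.16364834e+00 -2.27765495e+00 -1.07630698e-05]
```

View pics/s4.png

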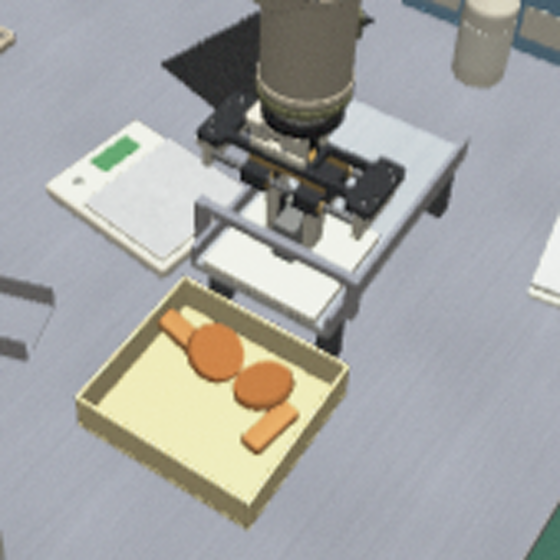

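All four biscuits are in the tray: (175,328), (215,350), (263,384) and (270,428). I'll back the plate out from under the bar and then lift.

>>> send_rows --plan '[[[1, -0.001, 0.03, 0, 0], [1, -0.005, 0.1, 0, 0], [1, -0.01, 0.2, 0, 0], [1, -0.015, 0.3, 0, 0], [1, -0.02, 0.4, 0, 0], [1, -0.025, 0.5, 0, 0], [1, -0.03, 0.6, 0, 0], [1, -0.035, 0.7, 0, 0], [1, -0.04, 0.77, 0, 0], [1, -0.04, 0.8, 0, 0], [1, -0.04, 0.8, 0.03, 0], [1, -0.04, 0.8, 0.1, 0], [1, -0.04, 0.8, 0.2, 0], [1, -0.04, 0.8, 0.3, 0], [1, -0.04, 0.8, 0.38, 0], [1, -0.04, 0.8, 0.42, 0], [1, -0.04, 0.8, 0.42, 0], [1, -0.04, 0.8, 0.42, 0]]]'

```text
t: 11.78
tool_pos: [0.6381, 0.121, 0.2174]
orientation: [2.165, 2.276, 0.001]
force: [-0.8, 0.2, -2.6]
opening: 0.0256
gripper_force: 40.0
```

>>> send_rows --plan '[[[1, -0.04, 0.02, 0, 0], [1, -0.12, 0.06, 0, -0.03], [1, -0.22, 0.11, 0, -0.07], [1, -0.33, 0.17, 0, -0.11], [1, -0.44, 0.23, 0, -0.15], [1, -0.55, 0.29, 0, -0.19], [1, -0.65, 0.35, 0, -0.22], [1, -0.72, 0.38, 0, -0.24], [1, -0.75, 0.4, 0, -0.255], [1, -0.75, 0.4, 0, -0.255], [1, -0.75, 0.4, 0, -0.255], [1, -0.75, 0.4, 0, -0.255]]]'

```text
t: 12.78
tool_pos: [0.4875, 0.2014, 0.2159]
orientation: [-2.447, -1.969, 0.002]
force: [0.1, -0.2, -1.4]
opening: 0.0257
gripper_force: 40.0
```

>>> send_rows --plan '[[[1, -0.03, 0.015, 0, 0], [1, -0.1, 0.05, 0, 0], [1, -0.2, 0.095, 0, 0], [1, -0.3, 0.14, 0, 0], [1, -0.39, 0.185, 0, 0], [1, -0.46, 0.22, 0, 0], [1, -0.49, 0.235, 0, 0], [1, -0.492, 0.235, -0.05, 0], [1, -0.492, 0.235, -0.14, 0], [1, -0.492, 0.235, -0.25, 0], [1, -0.492, 0.235, -0.36, 0], [1, -0.492, 0.235, -0.47, 0], [1, -0.492, 0.235, -0.58, 0], [1, -0.492, 0.235, -0.67, 0], [1, -0.492, 0.235, -0.74, 0], [1, -0.492, 0.235, -0.78, 0], [1, -0.492, 0.235, -0.78, 0], [1, -0.492, 0.235, -0.78, 0], [1, -0.492, 0.235, -0.78, 0], [1, -0.492, 0.235, -0.78, 0]]]'

```text
t: 14.45
tool_pos: [0.3903, 0.2491, 0.0618]
orientation: [2.448, 1.968, 0.003]
force: [-0.0, 0.0, -1.1]
opening: 0.0259
gripper_force: 40.0
```

Run:
```python
from h import *
s=telemetry.read_state(); print(s['tool_pos'],s['force'],s['orientation'])
p,*_=cam("scene")
a=cv2.resize(p[120:200,210:300],None,fx=6,fy=6,interpolation=cv2.INTER_CUBIC); cv2.imwrite("pics/s5.png",a)
```

```text
[0.39031126 0.24908407 0.06184043] [-0.03963201  0.03090683 -1.09523288] [2.44773682 1.96844301 0.00334273]
```

View pics/s5.png

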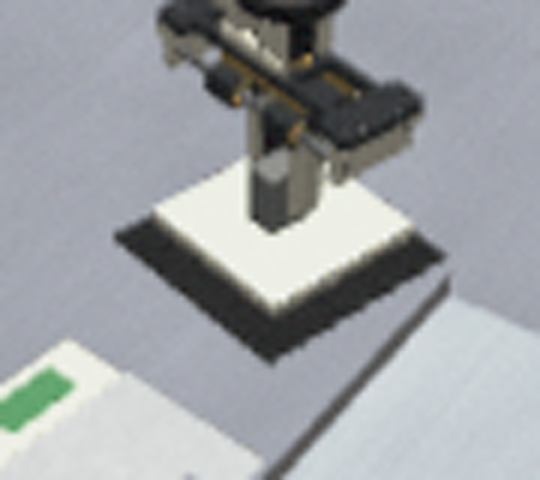

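The scraper sits square and centred over the mat, about 16 mm above it. I'll lower it, then release.

>>> send_rows --plan '[[[1, 0, 0, -0.02, 0], [1, 0, 0, -0.035, 0], [1, 0, 0, -0.05, 0], [1, 0, 0, -0.06, 0], [1, 0, 0, -0.067, 0], [1, 0, 0, -0.072, 0], [1, 0, 0, -0.072, 0], [1, 0, 0, -0.072, 0], [1, 0, 0, -0.072, 0], [1, 0, 0, -0.072, 0]]]'

```text
t: 15.33
tool_pos: [0.3894, 0.2488, 0.0464]
orientation: [2.448, 1.969, 0.001]
force: [0.7, 0.1, -2.0]
opening: 0.0259
gripper_force: 40.0
```

Slightly lower, until it touches.

>>> send_rows --plan '[[[1, 0, 0, -0.003, 0], [1, 0, 0, -0.006, 0], [1, 0, 0, -0.006, 0], [1, 0, 0, -0.006, 0], [1, 0, 0, -0.006, 0], [1, 0, 0, -0.006, 0]]]'

```text
t: 15.83
tool_pos: [0.3894, 0.2488, 0.0456]
orientation: [2.448, 1.969, 0.001]
force: [-2.0, -0.8, 5.1]
opening: 0.0258
gripper_force: 40.0
```

Contact: the vertical force went from -2 to +5 N. Releasing.

>>> send_rows --plan '[[[0.3, 0, 0, 0, 0], [0.1, 0, 0, 0, 0], [-0.2, 0, 0, 0, 0], [-0.5, 0, 0, 0, 0], [-0.8, 0, 0, 0, 0], [-1, 0, 0, 0, 0], [-1, 0, 0, 0, 0], [-1, 0, 0, 0, 0], [-1, 0, 0, 0, 0], [-1, 0, 0, 0, 0]]]'

```text
t: 16.67
tool_pos: [0.3892, 0.2487, 0.045]
orientation: [-2.448, -1.969, -0.0]
force: [-0.3, -0.1, -0.2]
opening: 0.0881
gripper_force: 0.0
```

>>> send_rows --plan '[[[-1, 0, 0, 0.03, 0], [-1, 0, 0, 0.1, 0], [-1, 0, 0, 0.2, 0], [-1, 0, 0, 0.32, 0], [-1, 0, 0, 0.45, 0], [-1, 0, 0, 0.58, 0], [-1, -0.1, 0.15, 0.7, 0], [-1, -0.2, 0.3, 0.8, 0], [-1, -0.25, 0.5, 0.85, 0], [-1, -0.3, 0.7, 0.85, 0], [-1, -0.3, 0.85, 0.85, 0], [-1, -0.3, 0.95, 0.85, 0], [-1, -0.3, 0.95, 0.85, 0], [-1, -0.3, 0.95, 0.85, 0], [-1, -0.3, 0.95, 0.85, 0]]]'

```text
t: 17.92
tool_pos: [0.3292, 0.4382, 0.215]
orientation: [2.447, 1.969, -0.001]
force: [0.6, 0.3, -0.4]
opening: 0.0934
gripper_force: 0.0
```

Run:
```python
from m import *
s=telemetry.read_state(); print(s['t'],s['tool_pos'],s['force'])
p,d,K,E,_=cam("top"); 
a,tf=up(p,(145,214,208,287)); g=cv2.cvtColor(a,cv2.COLOR_BGR2GRAY); fitrect(cv2.morphologyEx((g>125).astype(np.uint8),cv2.MORPH_OPEN,np.ones((9,9))),tf,K,E,.016,"plate")
W=cloud(d,K,E); print("handle top",np.percentile(W[214:287,150:208,2],[99]))
cv2.imwrite("pics/end.png",cv2.resize(p[60:310,60:400],None,fx=2.3,fy=2.3,interpolation=cv2.INTER_CUBIC))
```

```text
17.9167 [0.32917894 0.43818082 0.21504559] [ 0.56771996  0.28184048 -0.36019614]
plate rect c 389.5 248.2 size 130.9 130.9 ang 77.5 centroid [389.5 248.1]
handle top [0.06735246]
```

View pics/end.png

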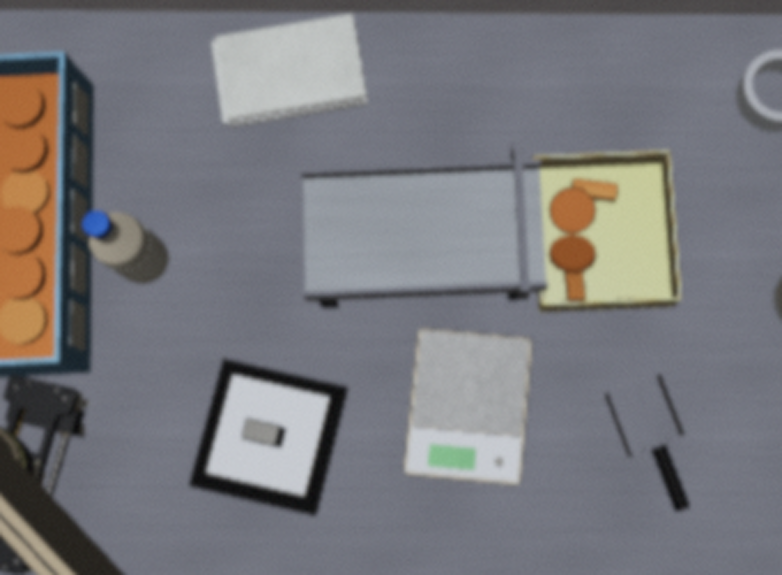

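The final view shows the deck empty, all four biscuits in the tray at about (580,235), and the scraper centred flat on the mat at (268,435). The bystanders look undisturbed and the arm touches nothing.

```bash
python3 -c "
from plant import order; print(order.close_job())"
```

```text
the job is handed in; nothing more can be done
None
```

I handed the job in at about 18 s: all four biscuits are in the reject tray and the scraper lies flat in the middle of its mat, about 1 mm off centre by the camera; the rest of the bench looks undisturbed.

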